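# Clamp a test sample in a vee vise

## Robot

A 7-joint arm with a two-finger parallel gripper is mounted at the origin on the work surface. World frame = base frame: x ahead of the robot, y to its left, z up, the work surface at z = 0. Lengths are in m, angles in rad, forces in N, time in s.
With the tool pointing down it reaches from about 0.425 to 0.875 m from the base axis. Payload 4.7 kg.
Tool frame: the origin (TCP) lies on the mounting face of the last link; the fingertips stand 182 mm ahead of it and the grasp point (between the pads) lies 164 mm ahead of it; x points along the fingers, y is the direction in which the jaws open and shut, and the axes are right-handed (so a half turn about x gives the same grasp; the last joint's range is limited). The gripper opens to 87 mm and grips with 3 to 60 N. Pads are 19 mm wide; open, the fingers measure 117 mm over their backs; the gripper's body (75 mm by 190 mm) begins 51 mm behind the grasp point.
Start: joints at [-1.145, 0.321, -0.07, 1.45, 0.023, 1.371, -0.057], TCP at [0.26, 0.596, 0.405] pointing down, gripper open.
Joint ranges: [-2.86, 2.86], [-0.3, 2.09], [-1.38, 1.24], [0.06, 2.45], [-1.56, 4.7], [0.09, 2.05], [-2.69, 2.69]. Speed limits (rad/s): [2.57, 2.57, 3.14, 3.14, 3.14, 3.14, 3.14].

## Interface

Orientations are given as a rotation vector (axis times angle).
In Python, from bench import monitor, get_image, ctrl gives the robot as it stands.
- The arm moves only by the shell command python3 -m creep 'ROWS' [FORCE]. ROWS is JSON, a list of rows, each a list of 7 numbers: the shift along the tool's x, y, z in mm, then the turn, a rotation vector about the tool's x, y, z in rad, then the finger opening in mm, from 0 to 87. A call has 1 to 5 rows; each row shifts and turns the commanded pose from where the row before left it, along the tool's axes as they then stand; what a row does not reach is not made up. A row lasts 1/10 s, in which the tool goes at most 50 mm and 8.59 degrees, less where a joint would pass 70% of its speed; a pose out of reach is approached as far as the arm can. A call is refused whole if a number of a shift passes 50 or a number of a turn 0.15, either way. A call with a gripper value outside its range is refused whole. The fingers move at their own pace and stop on an object; FORCE is the grip in N (left out, the last holds). Time passes only in rows, so rows that do not move let the fingers close. It gives the time, the measured TCP pose, the force and the opening at its end, in the units of the state.
- monitor.get_state(): the state, without advancing time (a new reading comes with each control period).
- get_image(name): name is "scene" or "side" or "wrist"; returns a dict with "img" (384x512x3 uint8, red, green, blue), "mtx" (3x3 intrinsics, pixels), "view" (4x4, takes a point from world to camera coordinates). Camera axes: x right, y up, looking along -z (the intrinsics and any distortion apply to the point x, -y, -z); pixel columns grow to the right and rows downward; lengths in m; the calibration is good to about 2 mm. The wrist camera is an equidistant fisheye: a pixel r from the principal point sees the ray r / f radians off the axis. A picture is of the moment at which its call begins. There is no depth.
- ctrl.close_job(): hands the job in, once; it reports no verdict.
The state is a dict: "time": time; "joint_positions": joint angles; "qd": joint speeds; "joint_torque": joint torques, N m; "position": TCP position; "tool_rot": TCP orientation; "ft_force": force on the tool from outside, world axes, zero at the start; "torque": the same for the moment, N m; "grip_width": opening from 0.0 (shut) to 1.0 (fully open).
Only numpy, scipy, OpenCV 4.12 (cv2) and the standard library are available. Lean on these libraries where they do the work, as an engineer would, in place of code of your own. Each camera call takes 0.05 s, during which the arm holds its last target.

## Task

The round aluminium sample stands loose in the blue bench vise. Free the sliding jaw by turning its red clamp knob counter-clockwise, slide the jaw so that it pushes the sample fully home and centred in the vee, then turn the knob back clockwise until it is tight, so the jaw stays locked up against the sample. Keep the sample upright, leave the glassware alone, and let go when done.

Things in the scene. Friction and masses are not known exactly. Their poses are not given: they have to be found in the camera images.
- vise: Fixed bench vise: a dark grey bed plate with two bright slots 360 x 120 x 18 mm bolted to the bench, with a polished vee block at its +x end. Origin: centre of the underside of the bed. Its x axis is the long direction, pointing from the sliding jaw to the vee (the clamping direction); z up. The vee and the blue plate behind it are 52 mm tall above the bed. Bed, vee and jaw faces are smooth and slippery (friction about 0.15). Its place and direction vary from start to start.
- vee_seat (a point): The point on top of the bed (18 mm above the bench) where the sample's axis stands when the sample touches both faces of the 90 degree vee, 105.4 mm along +x from the vise's origin, on its centre line. Axes as the vise. The vee's mouth opens towards -x; the apex is 39.6 mm beyond the seat.
- jaw (a joint): Travel of the blue sliding jaw along the vise's +x (m): 0 at the far end from the vee, limit 0.172; 0.1554 when the jaw touches a seated sample. It is held fast (it does not slide under 40 N) while the knob is tight and slides with about 2 N of friction, staying where left, when the knob is loose. The jaw block is 70 mm long, 100 mm wide, 37 mm tall above the bed, with a flat polished plate 12 mm thick, 100 mm wide and 51 mm tall on its front.
- jaw_face (a point): Point on the flat front face of the sliding jaw, on the centre line, at the top of the bed. Axes as the vise. The knob's axis is 47 mm behind it (-x). At rest against a seated sample it lies 28 mm short of vee_seat.
- knob (a joint): Angle of the clamp knob (rad): 0 = fully tight (stop; bar in line with the vise's x axis), growing counter-clockwise seen from above to 1.4 = fully loose (stop). Below about 0.9 it begins to grip the bed, harder the nearer to 0. It stays where it is left; turning takes up to about 0.4 N m.
- knob_grip (a point): Middle of the red bar grip of the clamp knob on top of the sliding jaw, on the knob's vertical axis, 108 mm above the bench; turns with the knob. The bar is 66 mm long (along this point's x axis), 14 mm thick (y) and 34 mm tall (from 91 to 125 mm above the bench); a white mark lies on its +x end. Below the bar is a black hub of 40 mm diameter (81 to 91 mm above the bench). Pushing on the held knob slides the jaw; firmly seating the sample takes 10 to 20 N.
- sample: Loose aluminium cylinder, 56 mm diameter, 65 mm tall, smooth and slippery, with a dark round spot painted on top, about 0.3 to 0.55 kg, standing upright on the bed between the jaw and the vee, not centred. Origin: centre of its underside; z along its axis.
- flask_a: Conical glass flask, 80 mm wide at the base, 116 mm tall; bystander. Origin: centre of its underside.
- flask_b: Conical glass flask like flask_a; bystander.
- reagent_jar: Amber jar, 64 mm diameter, 90 mm tall; bystander. Origin: centre of its underside.
- petri_dish: Flat lidded glass dish, 96 mm diameter, 20 mm tall; bystander. Origin: centre of its underside.
Mind the look-alikes: they are no part of the job. What is shaped like the sample but pink, turquoise or yellow is not meant.

How it is judged:
By the outcome, as a careful person would: the job done as asked, in the order asked, and still so for the second after the job is handed in, with the robot touching nothing.
It also fails if it takes over 45 s, if anything falls off the work surface, if the arm or the gripper's body presses on something with over 40 N, if the wrist force passes 120 N, or if a joint passes its speed limit or range.

## Working session

There is one attempt and no reset: what is moved stays moved. The work goes in short steps, Python scripts to look and compute and a shell command to move; the robot and the scene stay as the last step left them, time stands still between calls to the robot, and variables do not carry over. Pictures are saved under pics/ and viewed, and the job is handed in when it is done.

```bash
ls; mkdir -p pics; python3 - <<'E'
from bench import monitor,get_image
import cv2,json
print(monitor.get_state())
for n in("scene","side","wrist"):
    d=get_image(n);cv2.imwrite(f"pics/{n}0.png",d["img"][:,:,::-1]);print(n,d["mtx"].tolist(),d["view"].tolist(),[k for k in d])
E
```

```text
pics
{'time': 0.0, 'joint_positions': array([-1.14488135,  0.32182878, -0.07008185,  1.45167559,  0.02261943,
        1.37081808, -0.05690924]), 'qd': array([ 1.06502146e-04,  5.78332421e-04,  7.36292319e-04,  1.31377594e-03,
       -2.61785397e-04, -7.45572119e-05, -7.81102352e-04]), 'joint_torque': array([-7.27482784e-04, -4.91286421e+01, -4.04052073e-01, -3.12535679e+01,
       -6.38427003e-02,  4.36849322e-02,  1.75573859e-04]), 'position': array([0.26012828, 0.59545044, 0.40365712]), 'tool_rot': array([ 0.32150063,  1.54683429, -0.32453837]), 'ft_force': array([ 0.13150863,  0.29817888, -0.65062696]), 'torque': array([0.01488598, 0.01567636, 0.00076324]), 'grip_width': 1.002515615652321}
scene [[415.6213000601105, 0.0, 260.20681917233304], [0.0, 415.6213000601105, 189.4656712496608], [0.0, 0.0, 1.0]] [[0.1826307620153464, 0.9829983099824631, -0.018982290096709632, -0.1078914499411562], [-0.729344382007342, 0.14840126010403365, 0.6678576483307378, 0.3470401036862128], [0.6593199353879892, -0.10812672459275105, 0.7440469301252582, -1.464693829742933], [0.0, 0.0, 0.0, 1.0]] ['img',
[... 154 characters left out ...]
0.5269948273197416, -0.018544221055658023, -0.4767254048133003], [0.3962402061824882, 0.6148583958057665, 0.6818671806969584, -0.27194409628543137], [-0.34793840713664326, -0.5867074271605868, 0.7312409040486045, -1.1373089128024463], [0.0, 0.0, 0.0, 1.0]] ['img', 'mtx', 'view']
wrist [[297.3186396354542, 0.0, 254.91749666461075], [0.0, 297.3186396354542, 194.94742123749447], [0.0, 0.0, 1.0]] [[0.3994465652562641, 0.9167549266458094, -0.001687001960004746, -0.6483537411226395], [-0.8734682178891495, 0.38002569384706636, -0.30435792145697865, 0.03724719285634478], [-0.2783805198689909, 0.12304826893010662, 0.9525562501347505, -0.39288362791329046], [0.0, 0.0, 0.0, 1.0]] ['img', 'mtx', 'view']
```

View pics/scene0.png

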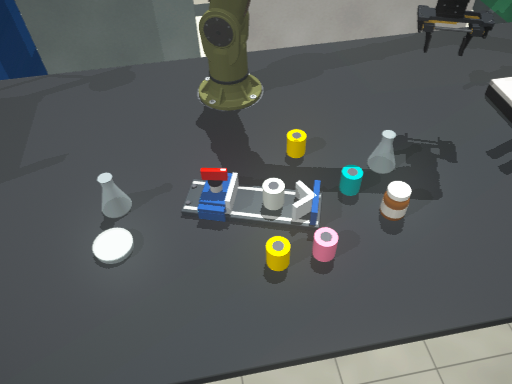

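View pics/side0.png

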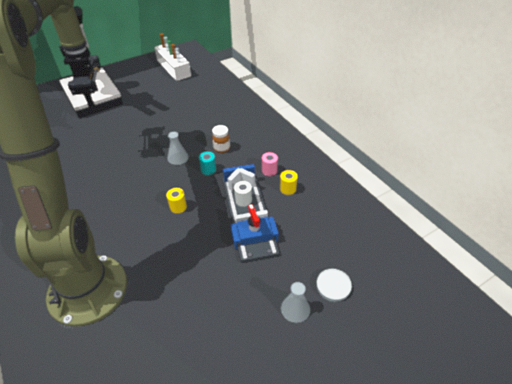

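View pics/wrist0.png

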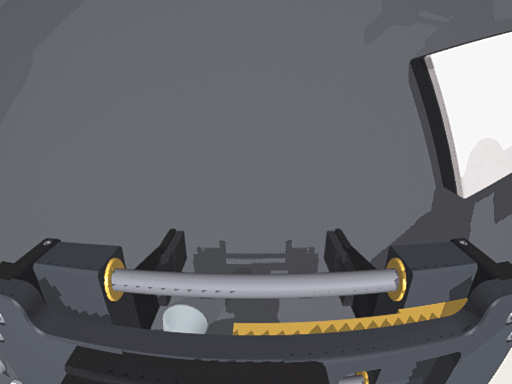

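The scene view shows the vise at about (185–322, 170–223), the red knob at (214,174), the sample at (273,193) and the vee on the right at (308,200). In the side view the vise is at (225–278, 165–258). I'll enlarge both.

```bash
python3 - <<'E'
import cv2
a=cv2.imread("pics/scene0.png")[150:240,175:335];cv2.imwrite("pics/sc.png",cv2.resize(a,None,fx=5,fy=5,interpolation=cv2.INTER_CUBIC))
a=cv2.imread("pics/side0.png")[155:265,200:320];cv2.imwrite("pics/si.png",cv2.resize(a,None,fx=5,fy=5,interpolation=cv2.INTER_CUBIC))
E
```

```text
(no output)
```

View pics/sc.png

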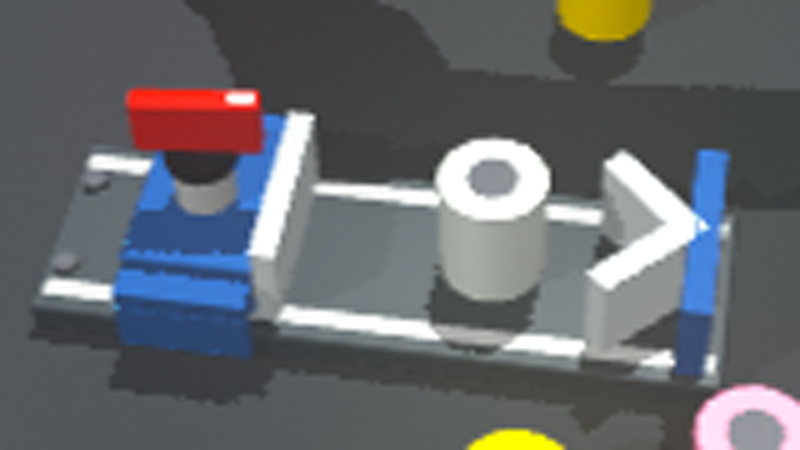

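View pics/si.png

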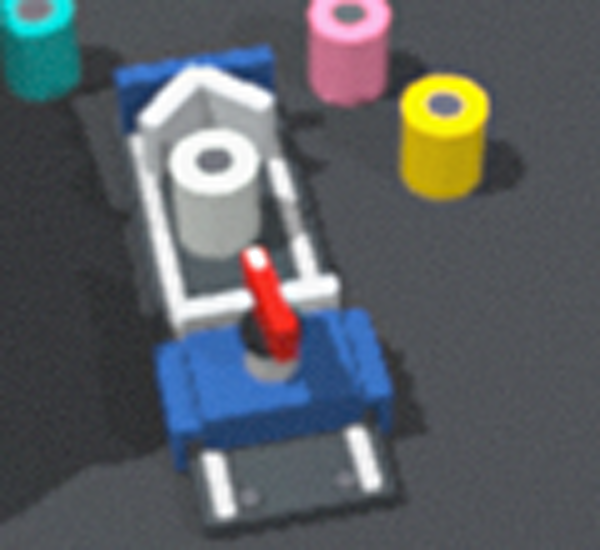

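```bash
cat > h.py <<'E'
import numpy as np
from bench import monitor,get_image
from scipy.spatial.transform import Rotation as R
from scipy.optimize import least_squares
cams={}
def cam(n,d=None):
    d=d or get_image(n); cams[n]=(d["mtx"],d["view"]); return d
def proj(n,P):
    K,V=cams[n];p=V[:3,:3]@np.asarray(P)+V[:3,3];p=np.array([p[0],-p[1],-p[2]])
    if n=="wrist":
        r=np.hypot(p[0],p[1]);t=np.arctan2(r,p[2]);u=p[:2]/r*t
    else:u=p[:2]/p[2]
    return np.array([K[0,0]*u[0]+K[0,2],K[1,1]*u[1]+K[1,2]])
E
python3 - <<'E'
from h import *
cam("scene");cam("side")
S=lambda u,v:(175+(u+.5)/5-.5,150+(v+.5)/5-.5)
T=lambda u,v:(200+(u+.5)/5-.5,155+(v+.5)/5-.5)
obs=[("scene",(-.18,.06,.018),S(88,149)),("scene",(-.18,-.06,.018),S(38,300)),("scene",(.18,-.06,.018),S(718,380)),("scene",(.18,.06,.018),S(733,215)),
("side",(-.18,.06,.018),T(208,522)),("side",(-.18,-.06,.018),T(402,492))]
free=[("k","scene",.125,S(195,101)),("k","side",.125,T(272,290)),("w","scene",.125,S(241,99)),("w","side",.125,T(257,258)),("s","scene",.083,S(493,178)),("s","side",.083,T(214,160))]
def f(p):
    x,y,a=p[:3];c,s=np.cos(a),np.sin(a);o=np.array([x,y])
    def W(q):return np.array([x+c*q[0]-s*q[1],y+s*q[0]+c*q[1],q[2]])
    r=[proj(n,W(q))-np.array(uv) for n,q,uv in obs]
    pts={"k":(p[3],0),"s":p[4:6],"w":(p[3]+.023*np.cos(p[6]),.023*np.sin(p[6]))}
    r+=[proj(n,W((*pts[k],z)))-np.array(uv) for k,n,z,uv in free]
    return np.concatenate(r)
s=least_squares(f,[.6,0,1.5,-.08,.03,0,0],x_scale=.01);p=s.x
print(p.round(4));print(f(p).reshape(-1,2).round(1).tolist())
c,sn=np.cos(p[2]),np.sin(p[2])
print("knob world",p[0]+c*p[3],p[1]+sn*p[3],"yaw",p[2])
st=monitor.get_state();print(R.from_rotvec(st["tool_rot"]).as_matrix().round(3),st["position"])
E
```

```text
[ 0.5335 -0.01    1.2349 -0.0942  0.055   0.0049  0.1101]
[[0.0, -1.0], [-1.9, 2.1], [1.3, 1.4], [0.9, -1.2], [-0.6, 1.4], [-0.4, -0.3], [-0.1, -0.3], [-0.7, -0.5], [-0.1, 0.3], [-0.2, 0.4], [0.2, 0.3], [-0.2, 0.4]]
knob world 0.5024026710056029 -0.09897995000355327 yaw 1.2349086406985215
[[-0.     0.4    0.916]
 [-0.001  0.916 -0.4  ]
 [-1.    -0.001  0.   ]] [0.26016866 0.59557123 0.40427195]
```

```bash
cat >> h.py <<'E'
def down(yaw):
    c,s=np.cos(yaw),np.sin(yaw);return np.array([[0,c,s],[0,s,-c],[-1,0,0]])
def plan(x,y,z,yaw,n,g=87,dec=1):
    "rows from measured pose to target, tool pointing down"
    st=monitor.get_state();p=st["position"];M=R.from_rotvec(st["tool_rot"]).as_matrix()
    q=np.array([x,y,z]);w=(R.from_matrix(M.T@down(yaw))).as_rotvec();th=np.linalg.norm(w)
    rows=[]
    for i in range(n):
        d=M.T@((q-p)/(n-i))*1000
        rows.append([round(v,dec) for v in d]+[round(v,3) for v in w/n]+[g])
        p=p+M@np.array(rows[-1][:3])/1000
        M=M@R.from_rotvec(rows[-1][3:6]).as_matrix()
    for i in range(0,n,5):print(str(rows[i:i+5]).replace(' ',''))
E
cat > st.py <<'E'
from h import *
s=monitor.get_state();M=R.from_rotvec(s["tool_rot"]).as_matrix()
print(s["time"],"pos",s["position"].round(4),"yaw",np.arctan2(M[1,1],M[0,1]).round(4),"tilt",M[:2,0].round(4),"F",s["ft_force"].round(1),"T",s["torque"].round(2),"g",round(s["grip_width"]*87,1),"q",s["joint_positions"].round(2))
E
python3 -c "
from h import *
plan(.485,-.05,.40,-.336,15)"
```

```text
[[np.float64(0.3),np.float64(-33.4),np.float64(31.0),np.float64(0.1),np.float64(0.0),np.float64(0.0),87],[np.float64(0.3),np.float64(-30.2),np.float64(34.1),np.float64(0.1),np.float64(0.0),np.float64(0.0),87],[np.float64(0.3),np.float64(-26.6),np.float64(37.0),np.float64(0.1),np.float64(0.0),np.float64(0.0),87],[np.float64(0.3),np.float64(-22.8),np.float64(39.5),np.float64(0.1),np.float64(0.0),np.float64(0.0),87],[np.float64(0.3),np.float64(-18.7),np.float64(41.5),np.float64(0.1),np.float64(0.0),np.float64(0.0),87]]
[[np.float64(0.3),np.float64(-14.5),np.float64(43.2),np.float64(0.1),np.float64(0.0),np.float64(0.0),87],[np.float64(0.3),np.float64(-10.1),np.float64(44.4),np.float64(0.1),np.float64(0.0),np.float64(0.0),87],[np.float64(0.3),np.float64(-5.6),np.float64(45.2),np.float64(0.1),np.float64(0.0),np.float64(0.0),87],[np.float64(0.3),np.float64(-1.1),np.float64(45.6),np.float64(0.1),np.float64(0.0),np.float64(0.0),87],[np.float64(0.3),np.float64(3.4),np.float64(45.5),np.float64(0.1),np.float64(0.0),np.float64(0.0),87]]
[[np.float64(0.3),np.float64(8.0),np.float64(44.9),np.float64(0.1),np.float64(0.0),np.float64(0.0),87],[np.float64(0.4),np.float64(12.4),np.float64(43.8),np.float64(0.1),np.float64(0.0),np.float64(0.0),87],[np.float64(0.3),np.float64(16.7),np.float64(42.4),np.float64(0.1),np.float64(0.0),np.float64(0.0),87],[np.float64(0.4),np.float64(20.9),np.float64(40.5),np.float64(0.1),np.float64(0.0),np.float64(0.0),87],[np.float64(0.3),np.float64(24.9),np.float64(38.3),np.float64(0.1),np.float64(0.0),np.float64(0.0),87]]
```

```bash
sed -i 's/\[round(v,dec) for v in d\]/[round(float(v),dec) for v in d]/; s/\[round(v,3) for v in w\/n\]/[round(float(v),3) for v in w\/n]/' h.py
python3 -m creep '[[0,-33,31,0.1,0,0,87],[0,-30,34,0.1,0,0,87],[0,-27,37,0.1,0,0,87],[0,-23,39,0.1,0,0,87],[0,-19,41,0.1,0,0,87]]'
python3 -m creep '[[0,-14,43,0.1,0,0,87],[0,-10,44,0.1,0,0,87],[0,-6,45,0.1,0,0,87],[0,-1,45,0.1,0,0,87],[0,3,45,0.1,0,0,87]]'
python3 -m creep '[[0,8,45,0.1,0,0,87],[0,12,44,0.1,0,0,87],[0,17,42,0.1,0,0,87],[0,21,40,0.1,0,0,87],[0,25,38,0.1,0,0,87]]'
python3 st.py; python3 - <<'E'
from h import *
import cv2
d=get_image("wrist");cv2.imwrite("pics/w1.png",cv2.resize(d["img"][:,:,::-1],None,fx=1.5,fy=1.5))
E
```

```text
time: 0.75
position: [0.3344, 0.3792, 0.4048]
tool_rot: [0.715, 1.45, -0.714]
ft_force: [0.7, 0.3, 0.2]
grip_width: 0.999
time: 1.25
position: [0.4082, 0.1658, 0.405]
tool_rot: [1.095, 1.279, -1.093]
ft_force: [0.3, -0.7, -0.6]
grip_width: 1.006
time: 1.75
position: [0.4834, -0.0486, 0.4051]
tool_rot: [1.46, 1.026, -1.457]
ft_force: [1.1, 1.0, -0.6]
grip_width: 1.001
1.75 pos [ 0.4834 -0.0486  0.4051] yaw -0.3449 tilt [0.0011 0.0007] F [ 1.1  1.  -0.6] T [-0.1   0.03 -0.05] g 87.0 q [-0.53 -0.05  0.56  1.86  0.03  1.32 -0.32]
```

View pics/w1.png

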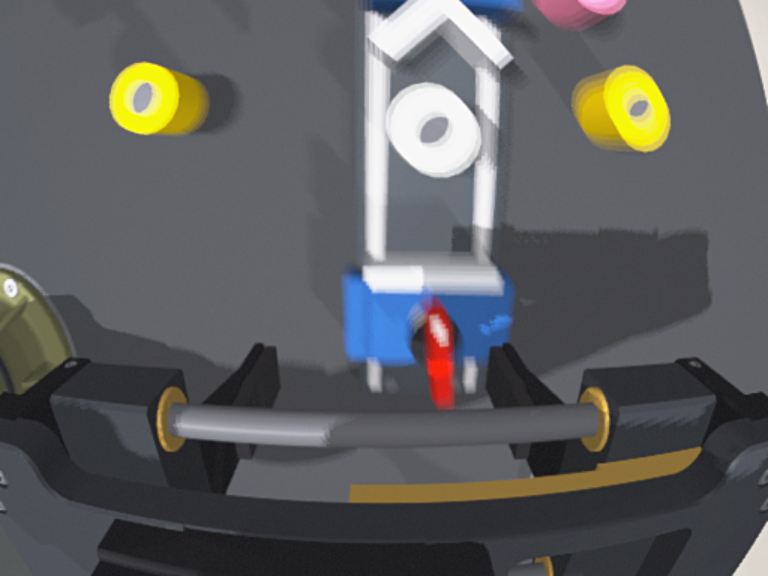

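The wrist view is straight down the vise. The red bar runs from about (430,300) to (442,405), the sample spot is at (433,130), and the vee is at the top. There is some motion blur, so I'll take a still one.

```bash
python3 - <<'E'
from h import *
import cv2
d=get_image("wrist");d=get_image("wrist");cv2.imwrite("pics/w2.png",cv2.resize(d["img"][0:280,220:360,::-1],None,fx=4,fy=4,interpolation=cv2.INTER_CUBIC)[:600]);cv2.imwrite("pics/w3.png",cv2.resize(d["img"][150:275,220:350,::-1],None,fx=4.5,fy=4.5,interpolation=cv2.INTER_CUBIC))
np.savez("w2.npz",m=d["mtx"],v=d["view"])
E
python3 st.py
```

```text
1.9 pos [ 0.4835 -0.05    0.4049] yaw -0.3477 tilt [ 0.0004 -0.0007] F [-0.3  0.   0.2] T [-0.03  0.17 -0.01] g 87.0 q [-0.52 -0.05  0.56  1.86  0.03  1.32 -0.32]
```

View pics/w2.png

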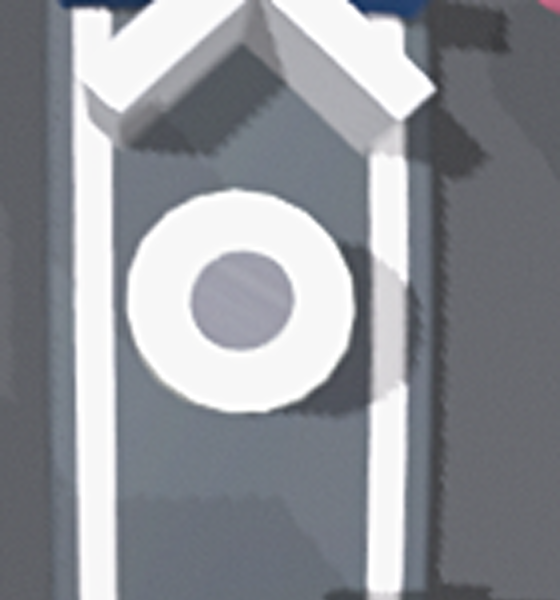

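View pics/w3.png

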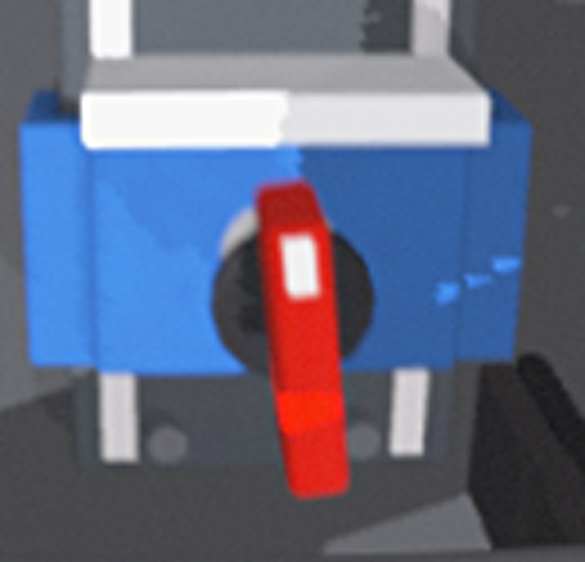

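```bash
cat > fit.py <<'E'
from h import *
z=np.load("w2.npz");cams["wrist"]=(z["m"],z["v"])
A=lambda u,v:(220+(u+.5)/4-.5,(v+.5)/4-.5)
B=lambda u,v:(220+(u+.5)/4.5-.5,150+(v+.5)/4.5-.5)
def back(uv,h):
    f=lambda q:proj("wrist",(q[0],q[1],h))-np.array(uv)
    return least_squares(f,[.52,-.05],x_scale=.01).x
P={k:back(uv,h) for k,uv,h in [("fl",B(83,94),.069),("fr",B(490,92),.069),("bl",B(83,147),.069),("br",B(490,143),.069),
("kfl",B(265,235),.125),("kfr",B(325,232),.125),("knl",B(292,497),.125),("knr",B(348,491),.125),("s",A(242,301),.083),
("eL",A(52,300),.018),("eR",A(431,300),.018),("eL2",A(60,560),.018),("eR2",A(428,560),.018),("sL",A(94,60),.018),("sR",A(388,200),.018),("sL2",A(97,560),.018),("sR2",A(386,560),.018)]}
for k,v in P.items():print(k,v.round(4))
n=lambda a,b:np.linalg.norm(P[a]-P[b]).round(4)
print("plate w",n("fl","fr"),"thick",n("fl","bl"),"bar L",n("kfl","knl"),n("kfr","knr"),"w",n("kfl","kfr"),n("knl","knr"),"bed",n("eL","eR"))
ang=lambda a,b:np.arctan2(*(P[b]-P[a])[::-1])
print("yaw plate",ang("fr","fl")-np.pi/2,ang("br","bl")-np.pi/2,"edges",ang("eL2","eL"),ang("eR2","eR"),"slot",ang("sL2","sL"),ang("sR2","sR"))
print("bar",ang("knl","kfl"),ang("knr","kfr"))
print("knob",(P["kfl"]+P["kfr"]+P["knl"]+P["knr"])/4,"facec",(P["fl"]+P["fr"])/2)
c=(P["kfl"]+P["kfr"]+P["knl"]+P["knr"])/4
f=(P["fl"]+P["fr"])/2
for yaw in (1.22,1.235,1.25):
  u=np.array([np.cos(yaw),np.sin(yaw)]);v=np.array([-u[1],u[0]])
  print(yaw,"face->knob",(c-f)@u,(c-f)@v,"face->sample",(P["s"]-f)@u,(P["s"]-f)@v)
E
python3 fit.py
```

```text
fl [ 0.4701 -0.0383]
fr [ 0.5648 -0.0721]
bl [ 0.4653 -0.0508]
br [ 0.5611 -0.0847]
kfl [ 0.5022 -0.068 ]
kfr [ 0.5141 -0.0717]
knl [ 0.4881 -0.1295]
knr [ 0.5004 -0.1327]
s [0.5463 0.0426]
eL [0.4996 0.0664]
eR [0.6097 0.0288]
eL2 [ 0.4733 -0.0102]
eR2 [ 0.5825 -0.049 ]
sL [0.5381 0.1345]
sR [0.6075 0.0628]
sL2 [ 0.4841 -0.0142]
sR2 [ 0.5695 -0.0446]
plate w 0.1005 thick 0.0134 bar L 0.0631 0.0625 w 0.0125 0.0127 bed 0.1163
yaw plate 1.228508263686614 1.2310444922778094 edges 1.2404628600835814 1.234478655012372 slot 1.2222914477209017 1.230638237431545
bar 1.3457126128902406 1.3499236065655962
knob [ 0.50120384 -0.10048881] facec [ 0.51744845 -0.05522177]
1.22 face->knob -0.048092643563861254 -0.00030052514342355716 face->sample 0.10176361028739583 0.006510714796733194
1.235 face->knob -0.04809174095101284 0.00042087126667141907 face->sample 0.10184981915560963 0.004983585442127864
1.25 face->knob -0.048080017899335956 0.0011421729825069182 face->sample 0.10191311224418913 0.0034553348018224253
```

```bash
python3 -c "
from h import *
plan(.5015,-.1000,.278,-.223,4,50)"
```

```text
[[31.7,8.5,10.2,-0.031,0.0,-0.0,50],[31.8,8.1,10.4,-0.031,0.0,-0.0,50],[31.7,7.8,10.7,-0.031,0.0,-0.0,50],[31.8,7.5,11.0,-0.031,0.0,-0.0,50]]
```

```bash
python3 -m creep '[[20,10.5,13.6,-0.031,0,0,60],[30,9.2,12,-0.031,0,0,60],[40,8,10.7,-0.031,0,0,60],[37,4.2,6,-0.031,0,0,60],[0,0,0,0,0,0,60]]' 30
python3 st.py; python3 - <<'E'
from h import *
plan(.5015,-.1,.278,-.223,1,20)
import cv2
d=get_image("wrist");cv2.imwrite("pics/w4.png",cv2.resize(d["img"][:,:,::-1],None,fx=1.5,fy=1.5))
E
```

```text
time: 2.4
position: [0.4988, -0.0957, 0.2732]
tool_rot: [1.361, 1.105, -1.375]
ft_force: [-0.3, 0.8, -0.5]
grip_width: 0.709
2.4 pos [ 0.4988 -0.0957  0.2732] yaw -0.2163 tilt [-0.0098 -0.0004] F [-0.3  0.8 -0.5] T [-0.04  0.11 -0.  ] g 61.7 q [-0.45  0.15  0.63  1.97 -0.1   1.06  0.01]
[[-4.8,3.5,3.6,0.007,0.002,0.009,20]]
```

View pics/w4.png

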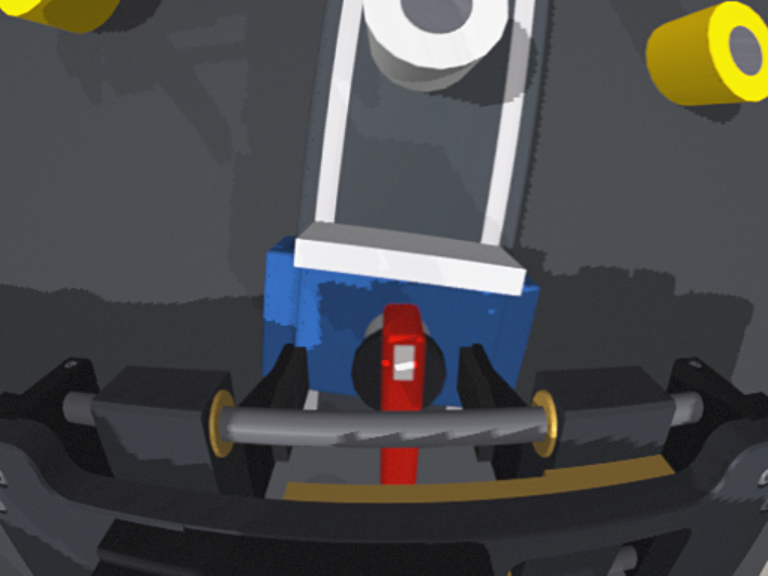

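The bar is vertical in the view at column 402, between the fingers (inner edges about 305 and 460). The tool needs about 3.5 mm in +y, so I'll correct that and grip.

```bash
python3 st.py; python3 -m creep '[[-5,3.5,3.6,0.007,0,0.009,60],[0,0,0,0,0,0,60]]' 30
python3 st.py; python3 -c "
from h import *
plan(.5015,-.1,.278,-.223,1,20)"
```

```text
2.45 pos [ 0.5    -0.0956  0.2759] yaw -0.2167 tilt [-0.0055 -0.    ] F [0.3 0.6 0.7] T [-0.05  0.02 -0.03] g 60.9 q [-0.45  0.14  0.63  1.97 -0.09  1.06  0.01]
time: 2.65
position: [0.5052, -0.1009, 0.2857]
tool_rot: [1.379, 1.084, -1.361]
ft_force: [0.5, -0.0, 0.1]
grip_width: 0.697
2.65 pos [ 0.5052 -0.1009  0.2857] yaw -0.2238 tilt [ 0.0146 -0.0018] F [ 0.5 -0.   0.1] T [-0.07  0.06 -0.01] g 60.6 q [-0.44  0.14  0.63  1.95 -0.09  1.07  0.01]
[[7.7,-3.9,-0.0,-0.001,-0.002,-0.015,20]]
```

```bash
python3 -m creep '[[0,0,0,0,0,0,60],[0,0,0,0,0,0,60]]'>/dev/null;python3 st.py; python3 -c "
from h import *
plan(.5015,-.1,.278,-.223,1,20)"
```

```text
2.85 pos [ 0.5041 -0.1006  0.284 ] yaw -0.2235 tilt [ 0.0111 -0.0012] F [ 0.6  0.8 -0.2] T [-0.07  0.12 -0.03] g 59.8 q [-0.44  0.14  0.63  1.96 -0.09  1.07  0.01]
[[6.0,-2.7,-0.0,-0.001,-0.001,-0.011,20]]
```

```bash
python3 -m creep '[[5,-2.3,0,0,0,-0.01,60],[0,0,0,0,0,0,60],[0,0,0,0,0,0,60]]'>/dev/null;python3 st.py; python3 -c "
from h import *
plan(.5015,-.1,.278,-.223,1,20)"
```

```text
3.15 pos [ 0.5013 -0.1003  0.2774] yaw -0.224 tilt [-0.0017  0.0003] F [1.2 0.5 1.1] T [-0.1   0.05 -0.02] g 60.1 q [-0.44  0.14  0.63  1.96 -0.1   1.06  0.01]
[[-0.6,0.1,-0.3,-0.001,0.0,0.002,20]]
```

Aligned. Now I'll close on the bar.

```bash
python3 -m creep '[[0,0,0,0,0,0,5],[0,0,0,0,0,0,5],[0,0,0,0,0,0,5],[0,0,0,0,0,0,5],[0,0,0,0,0,0,5]]' 40 >/dev/null;python3 st.py
```

```text
3.65 pos [ 0.5015 -0.1004  0.2778] yaw -0.224 tilt [-0.0009  0.0003] F [ 0.5 -0.4  0.3] T [-0.17  0.09  0.06] g 28.2 q [-0.44  0.14  0.63  1.96 -0.1   1.06  0.01]
```

```bash
python3 -m creep '[[0,0,0,0,0,0,5],[0,0,0,0,0,0,5],[0,0,0,0,0,0,5],[0,0,0,0,0,0,5]]' 40 >/dev/null;python3 st.py
```

```text
4.05 pos [ 0.5021 -0.1005  0.2778] yaw -0.2241 tilt [ 0.0011 -0.0003] F [ 4.8 -1.2 -4.4] T [-0.35 -0.96 -0.07] g 13.7 q [-0.44  0.14  0.63  1.96 -0.1   1.06  0.01]
```

```bash
python3 -m creep '[[0,0,0,-0.1,0,0,5],[0,0,0,-0.1,0,0,5],[0,0,0,-0.1,0,0,5]]' 50 >/dev/null;python3 st.py
```

```text
4.35 pos [ 0.5021 -0.1005  0.2779] yaw 0.0799 tilt [ 0.0011 -0.0002] F [ 5.1 -0.6 -3.3] T [-0.32 -0.94 -0.11] g 13.9 q [-0.42  0.14  0.61  1.96 -0.09  1.06  0.31]
```

```bash
for i in 1 2; do :; done; python3 -m creep '[[0,0,0,-0.1,0,0,5],[0,0,0,-0.1,0,0,5],[0,0,0,-0.1,0,0,5],[0,0,0,-0.1,0,0,5],[0,0,0,-0.1,0,0,5]]' >/dev/null;python3 st.py
python3 -m creep '[[0,0,0,-0.1,0,0,5],[0,0,0,-0.1,0,0,5],[0,0,0,-0.1,0,0,5],[0,0,0,-0.1,0,0,5]]' >/dev/null;python3 st.py
```

```text
4.85 pos [ 0.502  -0.1005  0.2779] yaw 0.5796 tilt [ 0.0009 -0.0001] F [ 4.4 -1.6 -3.6] T [-0.31 -0.98 -0.27] g 13.6 q [-0.38  0.14  0.56  1.96 -0.09  1.06  0.8 ]
5.25 pos [ 0.502  -0.1006  0.2778] yaw 0.9794 tilt [ 0.0008 -0.0001] F [ 4.5 -0.3 -3.5] T [-0.26 -0.93 -0.26] g 13.7 q [-0.35  0.14  0.53  1.96 -0.08  1.06  1.2 ]
```

```bash
python3 -m creep '[[0,0,0,-0.05,0,0,5],[0,0,0,0,0,0,5]]' >/dev/null;python3 st.py
python3 -m creep '[[0,4.9,-1,0,0,0,5],[0,9.8,-2,0,0,0,5],[0,14.7,-3,0,0,0,5],[0,9.8,-2,0,0,0,5]]' >/dev/null;python3 st.py
```

```text
5.45 pos [ 0.502  -0.1005  0.2778] yaw 1.0259 tilt [ 0.0008 -0.0002] F [ 5.  -1.7 -4.2] T [-0.34 -1.13  0.05] g 13.7 q [-0.34  0.14  0.52  1.96 -0.08  1.06  1.24]
5.85 pos [ 0.5155 -0.0629  0.2779] yaw 1.0246 tilt [ 0.0006 -0.0013] F [ 6.1 -3.5 -4.7] T [-0.87 -1.03  0.06] g 13.4 q [-0.39  0.15  0.5   1.94 -0.08  1.07  1.17]
```

```bash
python3 -m creep '[[0,9.8,-2,0,0,0,5],[0,9.8,-2,0,0,0,5],[0,4.9,-1,0,0,0,5],[0,4.9,-1,0,0,0,5]]' >/dev/null;python3 st.py; python3 - <<'E'
from h import *
import cv2
d=get_image("scene");cv2.imwrite("pics/s5.png",cv2.resize(d["img"][120:260,150:350,::-1],None,fx=4,fy=4,interpolation=cv2.INTER_CUBIC))
E
```

```text
6.25 pos [ 0.5255 -0.0354  0.2778] yaw 1.0245 tilt [ 0.0002 -0.0023] F [ 3.9 -4.3 -3.6] T [-0.95 -1.01  0.09] g 13.5 q [-0.42  0.17  0.48  1.92 -0.09  1.07  1.12]
```

View pics/s5.png

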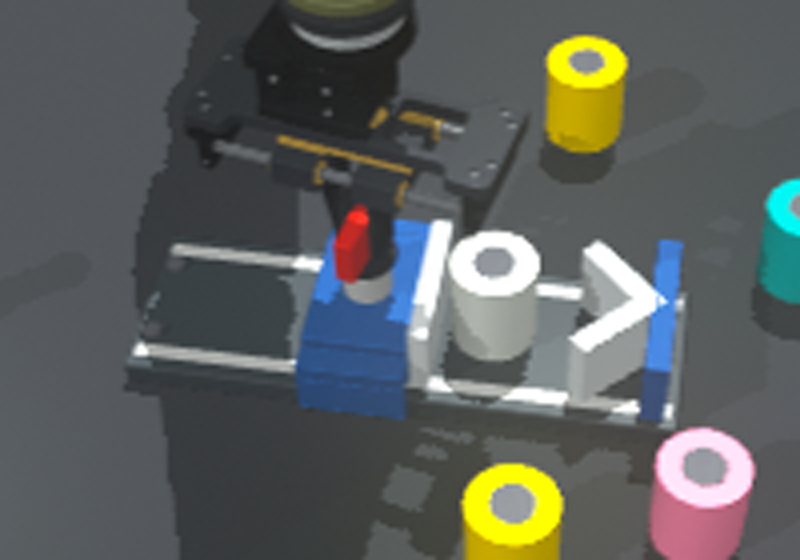

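The jaw has moved up to the sample, with the plate at (430,300) and the sample at (493,295) just about in contact. From here I'll push slowly.

```bash
for k in 1; do python3 -m creep '[[0,4.9,-1,0,0,0,5],[0,4.9,-1,0,0,0,5],[0,4.9,-1,0,0,0,5],[0,4.9,-1,0,0,0,5],[0,4.9,-1,0,0,0,5]]' >/dev/null;python3 st.py;done
python3 -m creep '[[0,3.9,-0.8,0,0,0,5],[0,3.9,-0.8,0,0,0,5],[0,3.9,-0.8,0,0,0,5]]' >/dev/null;python3 st.py
```

```text
6.8 pos [ 0.5338 -0.0126  0.2778] yaw 1.0237 tilt [-0.0002 -0.0028] F [ 3.7 -4.9 -2.5] T [-1.06 -0.81  0.09] g 14.0 q [-0.44  0.18  0.46  1.91 -0.09  1.07  1.08]
7.1 pos [ 0.5378 -0.0014  0.2778] yaw 1.0238 tilt [-0.0002 -0.0029] F [ 3.9 -4.6 -2.6] T [-1.   -0.88  0.09] g 13.5 q [-0.46  0.19  0.45  1.9  -0.09  1.07  1.06]
```

```bash
python3 -m creep '[[0,2.9,-0.6,0,0,0,5],[0,2.9,-0.6,0,0,0,5],[0,2.9,-0.6,0,0,0,5]]' >/dev/null;python3 st.py
python3 -m creep '[[0,2,-0.4,0,0,0,5],[0,2,-0.4,0,0,0,5]]' >/dev/null;python3 st.py
```

```text
7.4 pos [0.5408 0.0069 0.2778] yaw 1.0237 tilt [-0.0001 -0.0029] F [ 3.8 -5.5 -2.3] T [-1.06 -0.9   0.09] g 13.6 q [-0.46  0.2   0.45  1.89 -0.09  1.07  1.04]
7.6 pos [0.5422 0.0108 0.2778] yaw 1.0238 tilt [-0.0001 -0.0028] F [ 4.  -5.2 -2.3] T [-1.   -0.86  0.12] g 13.9 q [-0.47  0.2   0.44  1.89 -0.09  1.07  1.04]
```

```bash
python3 -m creep '[[0,2,-0.4,0,0,0,5],[0,2,-0.4,0,0,0,5]]' >/dev/null;python3 st.py
python3 -m creep '[[0,1,-0.2,0,0,0,5],[0,1,-0.2,0,0,0,5]]' >/dev/null;python3 st.py
python3 - <<'E'
from h import *
import cv2
d=get_image("wrist");cv2.imwrite("pics/w6.png",cv2.resize(d["img"][:,:,::-1],None,fx=1.5,fy=1.5))
d=get_image("scene");cv2.imwrite("pics/s6.png",cv2.resize(d["img"][150:240,200:330,::-1],None,fx=6,fy=6,interpolation=cv2.INTER_CUBIC))
E
```

```text
7.8 pos [0.5435 0.0142 0.2778] yaw 1.0235 tilt [-0.0005 -0.0034] F [ 2.8 -5.2 -1.2] T [-1.25 -0.77  0.12] g 13.4 q [-0.47  0.2   0.44  1.88 -0.1   1.08  1.03]
8.0 pos [0.5442 0.0161 0.2778] yaw 1.0236 tilt [-0.0006 -0.0033] F [ 4.1 -5.6 -1.3] T [-1.18 -0.74  0.09] g 13.5 q [-0.47  0.21  0.44  1.88 -0.1   1.08  1.03]
```

View pics/w6.png

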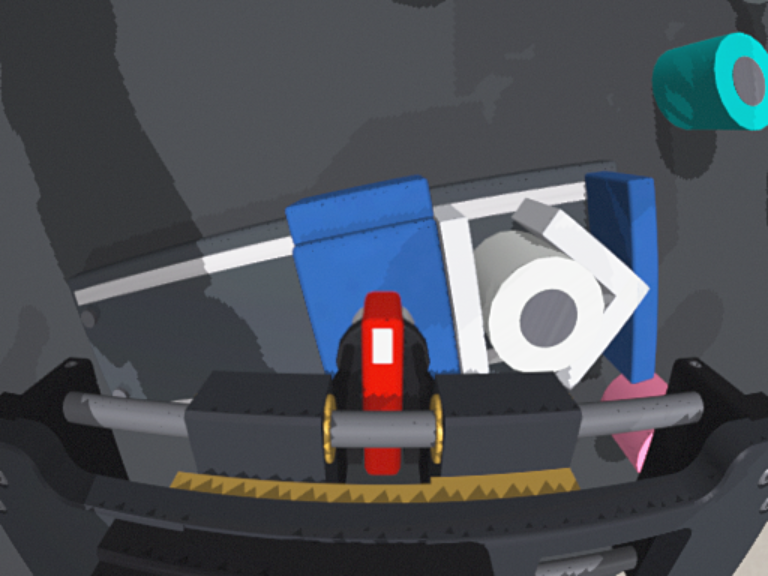

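View pics/s6.png

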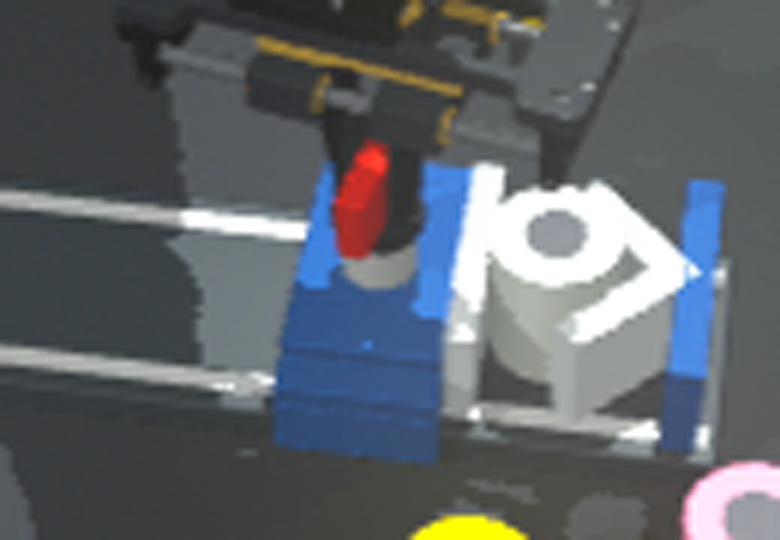

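The sample is in the vee mouth and slightly toward its +y arm, nearly home. I'll nudge on while watching the force.

```bash
for i in 1; do python3 -m creep '[[0,1,-0.2,0,0,0,5],[0,1,-0.2,0,0,0,5]]' >/dev/null;python3 st.py;
python3 -m creep '[[0,1,-0.2,0,0,0,5],[0,1,-0.2,0,0,0,5]]' >/dev/null;python3 st.py;done
```

```text
8.3 pos [0.5448 0.0179 0.2778] yaw 1.0234 tilt [-0.0006 -0.0034] F [ 3.8 -5.5 -1.9] T [-1.23 -0.75  0.08] g 13.9 q [-0.48  0.21  0.44  1.88 -0.1   1.08  1.02]
8.5 pos [0.5452 0.0184 0.2778] yaw 1.0226 tilt [-0.0021 -0.0057] F [  1.5 -10.1   1.5] T [-2.11 -0.27  0.13] g 13.4 q [-0.48  0.21  0.44  1.88 -0.09  1.08  1.02]
```

```bash
python3 -m creep '[[0,1,-0.2,0,0,0,5],[0,1,-0.2,0,0,0,5],[0,0,0,0,0,0,5]]' >/dev/null;python3 st.py
```

```text
8.8 pos [0.5455 0.0189 0.2778] yaw 1.0215 tilt [-0.0037 -0.0075] F [ -0.7 -11.6   1.7] T [-2.5   0.06  0.18] g 13.6 q [-0.48  0.21  0.44  1.88 -0.09  1.08  1.02]
```

```bash
python3 -m creep '[[0,1.2,-0.2,0,0,0,5],[0,1.2,-0.2,0,0,0,5],[0,0,0,0,0,0,5]]' >/dev/null;python3 st.py;python3 -m creep '[[0,1.2,-0.2,0,0,0,5],[0,1.2,-0.2,0,0,0,5],[0,0,0,0,0,0,5]]' >/dev/null;python3 st.py
```

```text
9.1 pos [0.5459 0.0194 0.2778] yaw 1.0202 tilt [-0.0057 -0.0099] F [ -2.5 -15.8   4.5] T [-3.31  0.57  0.19] g 14.0 q [-0.48  0.21  0.44  1.87 -0.09  1.08  1.01]
9.4 pos [0.5463 0.0199 0.2778] yaw 1.0189 tilt [-0.0076 -0.0123] F [ -6.3 -19.3   6.3] T [-3.99  1.1   0.16] g 13.6 q [-0.48  0.21  0.44  1.87 -0.09  1.08  1.01]
```

```bash
python3 - <<'E'
from h import *
import cv2
d=get_image("wrist");cv2.imwrite("pics/w7.png",cv2.resize(d["img"][100:270,270:450,::-1],None,fx=3.5,fy=3.5,interpolation=cv2.INTER_CUBIC))
E
```

```text
(no output)
```

View pics/w7.png

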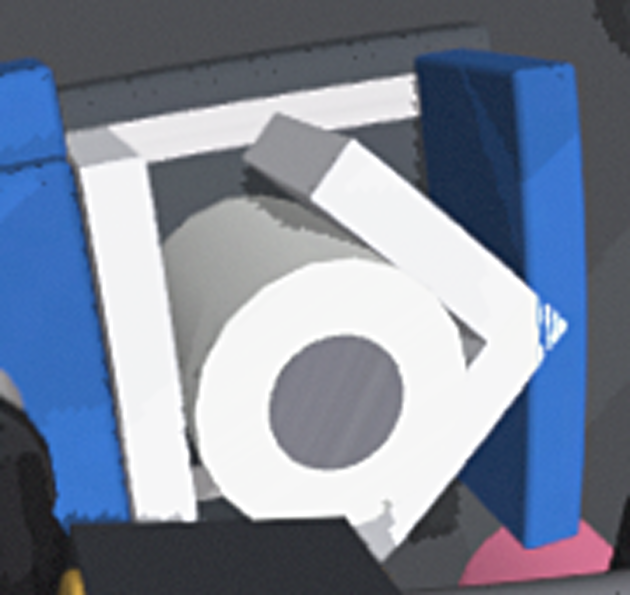

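The sample touches both vee faces and the jaw, so it looks seated. Next I'll turn clockwise, starting about 1.36 rad from tight, while holding the push.

```bash
python3 -m creep '[[0,0,0,0.1,0,0,5],[0,0,0,0.1,0,0,5],[0,0,0,0.1,0,0,5],[0,0,0,0.1,0,0,5],[0,0,0,0.1,0,0,5]]' >/dev/null;python3 st.py
python3 -m creep '[[0,0,0,0.1,0,0,5],[0,0,0,0.1,0,0,5],[0,0,0,0.1,0,0,5],[0,0,0,0.1,0,0,5]]' >/dev/null;python3 st.py
```

```text
9.95 pos [0.5463 0.0199 0.2777] yaw 0.5146 tilt [-0.0074 -0.0119] F [ -5.7 -18.7   6.4] T [-4.05  1.06  0.23] g 14.0 q [-0.53  0.22  0.5   1.87 -0.1   1.08  0.52]
10.35 pos [0.5463 0.0199 0.2778] yaw 0.1149 tilt [-0.0072 -0.0119] F [ -4.6 -20.    6.1] T [-4.07  0.97  0.3 ] g 13.8 q [-0.58  0.22  0.55  1.88 -0.12  1.09  0.13]
```

```bash
python3 -m creep '[[0,0,0,0.1,0,0,5],[0,0,0,0.1,0,0,5],[0,0,0,0.1,0,0,5],[0,0,0,0.08,0,0,5]]' >/dev/null;python3 st.py
python3 -m creep '[[0,0,0,0.03,0,0,5],[0,0,0,0.03,0,0,5]]' >/dev/null;python3 st.py
python3 -m creep '[[0,0,0,0.03,0,0,5],[0,0,0,0,0,0,5]]' >/dev/null;python3 st.py
```

```text
10.75 pos [0.5463 0.0199 0.2778] yaw -0.2646 tilt [-0.0071 -0.0121] F [ -5.  -19.5   6.6] T [-4.1   1.03  0.36] g 13.6 q [-0.62  0.23  0.6   1.88 -0.13  1.09 -0.24]
10.95 pos [0.5463 0.0199 0.2778] yaw -0.3221 tilt [-0.007 -0.012] F [ -4.6 -18.    6.9] T [-4.12  1.06  0.36] g 13.9 q [-0.62  0.23  0.6   1.88 -0.13  1.09 -0.29]
11.15 pos [0.5464 0.0199 0.2778] yaw -0.3515 tilt [-0.007  -0.0121] F [ -5.3 -18.9   7.1] T [-4.05  1.06  0.24] g 13.4 q [-0.63  0.23  0.61  1.88 -0.13  1.09 -0.32]
```

```bash
python3 -m creep '[[0,0,0,0.03,0,0,5],[0,0,0,0,0,0,5]]' >/dev/null;python3 st.py
python3 -m creep '[[0,0,0,0.03,0,0,5],[0,0,0,0,0,0,5]]' >/dev/null;python3 st.py
```

```text
11.35 pos [0.5464 0.02   0.2778] yaw -0.3795 tilt [-0.0071 -0.0126] F [ -5.1 -19.5   6. ] T [-4.22  1.13  0.9 ] g 13.7 q [-0.63  0.23  0.61  1.88 -0.13  1.09 -0.35]
11.55 pos [0.5464 0.0202 0.2778] yaw -0.4089 tilt [-0.007  -0.0127] F [ -4.6 -19.7   6.5] T [-4.14  1.05  1.08] g 13.9 q [-0.63  0.23  0.61  1.88 -0.14  1.09 -0.38]
```

```bash
python3 -m creep '[[0,0.3,2.5,-0.03,0,0,5],[0,0.3,2.5,-0.03,0,0,5],[0,0,1,0,0,0,5]]' >/dev/null;python3 st.py
python3 -m creep '[[0,0,0,0,0,0,50],[0,0,0,0,0,0,50],[0,0,0,0,0,0,50],[0,0,0,0,0,0,50]]' >/dev/null;python3 st.py
```

```text
11.85 pos [0.5456 0.0185 0.2778] yaw -0.3483 tilt [-0.003  -0.0049] F [ 0.8 -6.8  0.3] T [-1.69 -0.15  0.01] g 13.8 q [-0.62  0.23  0.61  1.88 -0.14  1.08 -0.31]
12.25 pos [0.546  0.0235 0.2776] yaw -0.3431 tilt [-0.0017  0.0007] F [-0.3  0.1 -0.3] T [-0.13  0.02 -0.01] g 37.6 q [-0.63  0.23  0.6   1.88 -0.14  1.08 -0.31]
```

```bash
python3 -m creep '[[-10,0,0,0,0,0,60],[-40,0,0,0,0,0,60],[-45,0,10,0,0,0,60],[-30,0,20,0,0,0,60],[0,0,20,0,0,0,60]]' >/dev/null;python3 -m creep '[[0,0,30,0,0,0,60],[0,0,0,0,0,0,60],[0,0,0,0,0,0,60],[0,0,0,0,0,0,60]]' >/dev/null
python3 st.py; python3 - <<'E'
from h import *
import cv2
d=get_image("wrist");cv2.imwrite("pics/w8.png",cv2.resize(d["img"][:,:,::-1],None,fx=1.5,fy=1.5));np.savez("w8.npz",m=d["mtx"],v=d["view"])
cv2.imwrite("pics/w8c.png",cv2.resize(d["img"][30:230,190:350,::-1],None,fx=3,fy=3,interpolation=cv2.INTER_CUBIC))
d=get_image("scene");cv2.imwrite("pics/s8.png",cv2.resize(d["img"][150:240,200:330,::-1],None,fx=6,fy=6,interpolation=cv2.INTER_CUBIC))
E
```

```text
13.15 pos [ 0.5193 -0.0517  0.4024] yaw -0.3429 tilt [-0.0016  0.0008] F [-0.3 -0.1  0.8] T [-0.12  0.02 -0.  ] g 60.1 q [-0.59  0.04  0.67  1.79 -0.03  1.32 -0.26]
```

View pics/w8.png

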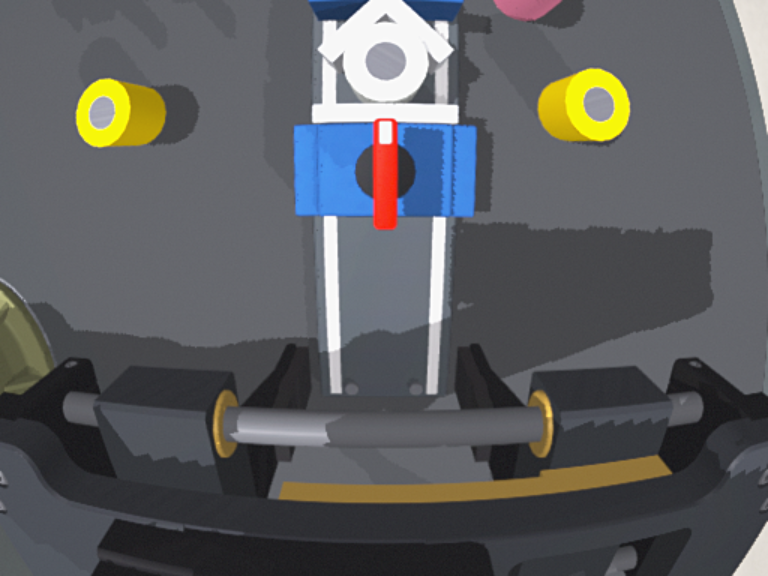

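View pics/w8c.png

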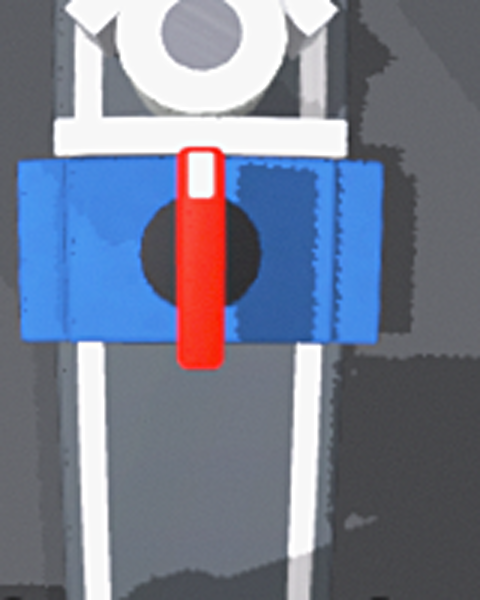

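View pics/s8.png

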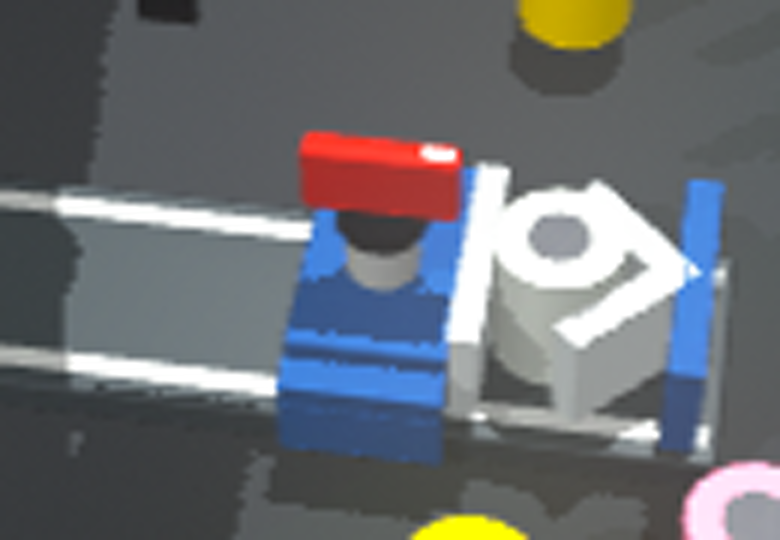

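```bash
python3 - <<'E'
from h import *
z=np.load("w8.npz");cams["wrist"]=(z["m"],z["v"])
C=lambda u,v:(190+(u+.5)/3-.5,30+(v+.5)/3-.5)
def back(uv,h):
    return least_squares(lambda q:proj("wrist",(q[0],q[1],h))-np.array(uv),[.55,0],x_scale=.01).x
fl,fr=back(C(55,118),.069),back(C(347,118),.069);s=back(C(202,33),.083)
bl,br=back(C(55,156),.069),back(C(347,156),.069)
u=np.array([np.cos(1.23),np.sin(1.23)]);v=np.array([-u[1],u[0]])
f=(fl+fr)/2;b=(bl+br)/2
print("face->sample",(s-f)@u,(s-f)@v,"back->sample",(s-b)@u,(fl-fr)@v)
k=[back(C(*q),.125) for q in((180,152),(222,152),(179,367),(223,367))]
d=k[0]+k[1]-k[2]-k[3];print("knob angle",np.arctan2(d[1],d[0])-1.23, "len",np.linalg.norm(d)/2,"face->knob",(sum(k)/4-f)@u)
E
```

```text
face->sample 0.026612564214761568 -0.000306577837466843 back->sample 0.040230294291559235 0.10129556698985633
knob angle -0.00045702606056741146 len 0.06266368602199157 face->knob -0.04878568401203438
```

```bash
python3 - <<'E'
from bench import ctrl
print(ctrl.close_job())
E
```

```text
the job is handed in; nothing more can be done
None
```

The sample is home in the vee, and the jaw is locked against it. I handed the job in at about 13.3 s of the 45 s allowed.

**What I did:** I gripped the red knob bar and turned it counter-clockwise from about 0.12 to about 1.36 rad. With the knob held, I slid the jaw about 127 mm until it pressed the sample into the vee with roughly 17 N. I kept that push on while turning the knob clockwise to its stop, where the torque jumped to about 1 N m. Then I unloaded, let go and rose clear.

**Last checks, from the final pictures:**

| Check | Measured | Expected |
|---|---|---|
| Knob angle | 0.00 rad | 0 |
| Sample off-centre on the jaw plate | 0.3 mm | 0 |
| Plate front to sample axis | 26.6 mm | 28 mm |
| Plate back to sample axis | 40.2 mm | 40 mm |

- **Seating:** The 1.4 mm disagreement on the plate front is within the calibration and pixel-reading error. The sample stood upright, and I judged its contact with both vee faces by eye.
- **Jaw lock:** The tool moved back about 1.6 mm when I took the push off after tightening. I put that down to the wrist straightening as the load came off. I did not test the lock separately by pushing on the jaw.
- **Glassware:** I saw no sign of contact and the path kept well above it, but I took no full-scene picture at the end to check it.

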